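# Hold the taller pedal bin open, then let its lid down gently

### The job

Two small pedal bins stand on the worktop. Press the pedal of the taller one all the way down so that its lid stands wide open, keep it open for about two seconds for the peelings to go in, then ease the pedal back up slowly, over a second or two, so that the lid comes down gently and is shut. Leave the shorter bin shut.

Things in the scene. Friction and masses are not known exactly. Their poses are not given: they have to be found in the camera images.
- tall_bin_pad (a point): Pedal of the taller of two round steel pedal bins (178 and 113 mm high, both 104 mm across, black lids, fixed): ribbed plate 40 (x) by 50 (y) by 9 mm on a lever from the bin's foot. Point: centre of its top face, 48 mm up at rest; x level towards the bin (wall 93 mm away), z up. Full press: 29 mm down to a firm stop, tilting 0.25 rad about a pivot 115 mm along +x; 5 to 8 N, springs back.
- tall_bin_lid (a joint): Opening of the taller bin's lid, rad: 0 shut, 1.25 fully open; wide open is above 1.0. Hinged at the back, driven by the pedal: about 0.044 rad per mm of pedal travel. If the pedal is let go the lid slams; with the pedal let up at 15 to 40 mm/s it comes down gently (a slam is over 3.5 rad/s at the lid, 80 mm/s at the pedal).
- short_bin_lid (a joint): Opening of the shorter bin's lid, rad: 0 shut. This bin is of the same make, with the same pedal, and stands to the left or right of the taller one; it must stay shut.
- tall_bin_pedal: The same pedal and its lever as one moving part. Origin: on its hidden pivot inside the bin's foot, 36 mm above the worktop; axes as for tall_bin_pad, whose point lies 115 mm from here along -x and 12 mm up (z). To aim, use tall_bin_pad.

How it is judged:
By the outcome, as a careful person would: the job done as asked, in the order asked, and still so for the second after the job is handed in, with the robot touching nothing.
It also fails if it takes over 35 s, if anything falls off the work surface, if the arm or the gripper's body presses on something with over 40 N, if the wrist force passes 120 N, or if a joint passes its speed limit or range.

### The arm

A 7-joint arm with a two-finger parallel gripper is mounted at the origin on a cart in front of the work surface, level with it; the furniture and walls round the work are solid. World frame = base frame: x ahead of the robot, y to its left, z up, the work surface at z = 0. Lengths are in mm, angles in rad, forces in N, time in s.
With the tool pointing down it reaches from about 400 to 925 mm from the base axis. Payload 4.1 kg.
Tool frame: the origin (TCP) lies between the finger pads; the fingertips stand 17 mm ahead of it and the grasp point (between the pads) lies 2 mm behind it; z points along the fingers, y is the line along which they close (so a half turn about z gives the same grasp; the last joint's range is limited). The gripper opens to 85 mm and grips with 20 to 120 N. Pads are 22 mm wide; open, the fingers measure 114 mm over their backs; the gripper's body (76 mm by 85 mm) begins 54 mm behind the grasp point. The pads swing forward as they close: fully open they stand 13 mm farther back than shut.
Start: joints at [-1.347, 0.398, 0.045, 1.537, -0.019, 1.207, -0.051], TCP at [206.174, 616.469, 248.347] pointing down, gripper open.
Joint ranges: [-2.82, 2.82], [-0.49, 2.23], [-1.37, 1.46], [0, 2.46], [-1.36, 4.5], [0.23, 2], [-2.94, 2.94]. Speed limits (rad/s): [2.57, 2.57, 3.14, 3.14, 3.14, 3.14, 3.14].

### API

Orientations are given as a unit quaternion [w, x, y, z].
In Python, from bench import manip, claw, cams, workorder gives the robot as it stands. The module is installed in compiled form; this text tells all that it offers. Calls block until the motion is done:
- manip.goto(position, orientation): joint-space move of the TCP to a pose.
- manip.line_to(position, attitude=None, speed=150, max_force=None): straight line of the TCP; attitude=None keeps the orientation; speed is the mean speed in mm/s. With max_force (N) it stops when the force on the tool has changed by that much, and returns True; else False.
- manip.move_j(angles): joint-space move.
- claw.gripper_to(opening, force=None): finger opening in mm; force is the grip in N (None keeps the last); returns when the fingers have stopped.
- manip.sleep(seconds).
- manip.inverse_kinematics(position, orientation): joint angles nearest the present ones, or None.
- manip.get_obs(): the state.
- cams.read_camera(name): name is "scene" or "top" or "wrist"; returns the picture (400x640x3 uint8, blue, green, red); there is no depth.
- cams.camera_info(name): a dict with "intrinsics" (3x3 intrinsics, pixels), "eye" and "attitude" of the camera in the world. Camera axes: x right, y down, z forward; pixel columns grow to the right and rows downward; lengths in mm; the calibration is good to about 2 mm. A picture is of the moment at which its call begins: read the wrist's pose just before it. camera_info takes no time and is no camera call; for the wrist camera it gives the pose at the moment of the call.
A pose or a line that the arm cannot do raises manip.MotionError and nothing moves.
- workorder.close_job(): hands the job in; it is judged then, once.
The state is a dict: "time": time; "joint_pos": joint angles; "dq": joint speeds; "joint_torque": joint torques, N m; "ee_pos": TCP position; "tool_rot": TCP orientation; "contact_force": force on the tool from outside, world axes, zero at the start; "wrist_torque": the same for the moment, N m; "opening": finger opening in mm; "grip_force": force on a finger pad.
Only numpy, scipy, OpenCV 4.12 (cv2) and the standard library are available. Lean on these libraries where they do the work, as an engineer would, in place of code of your own. Each camera call takes 0.05 s, during which the arm holds its last target. There are 200 camera calls.

## Working session

There is one attempt and no reset: what is moved stays moved. The work goes in short steps, each a Python script; the robot and the scene stay as the last script left them, time stands still between calls to the robot, and variables do not carry over. Pictures are saved under pics/ and viewed, at most 10 in all, crops included, and the job is handed in when it is done.

```bash
mkdir -p pics
python3 - <<'E'
from bench import manip, claw, cams, workorder
import cv2
for n in ("scene","top"):
    cv2.imwrite(f"pics/{n}0.png",cams.read_camera(n))
    i=cams.camera_info(n); print(n,i)
o=manip.get_obs();print(o['time'],o['ee_pos'],o['tool_rot'])
E
```

```text
scene {'intrinsics': array([[397.58728244,   0.        , 320.63349115],
       [  0.        , 397.58728244, 202.5477444 ],
       [  0.        ,   0.        ,   1.        ]]), 'eye': array([  26.29420689, -388.39088637,  889.84882258]), 'attitude': array([-0.29912968,  0.82887491, -0.44611744,  0.15641949])}
top {'intrinsics': array([[518.01230119,   0.        , 315.46873268],
       [  0.        , 518.01230119, 205.38757563],
       [  0.        ,   0.        ,   1.        ]]), 'eye': array([ 314.04276136,  -27.36514548, 1455.75755727]), 'attitude': array([-0.05582583,  0.70507924, -0.70403305,  0.06390782])}
0.1 [206.00774589 615.9150021  247.35197178] [-8.73351054e-05  1.60675409e-01  9.87006897e-01 -8.89515972e-04]
```

View pics/scene0.png

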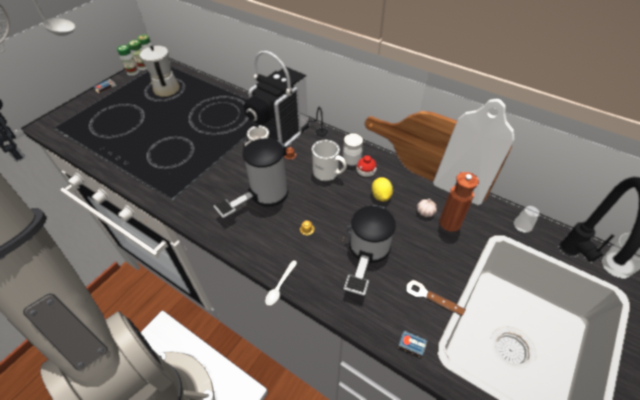

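View pics/top0.png

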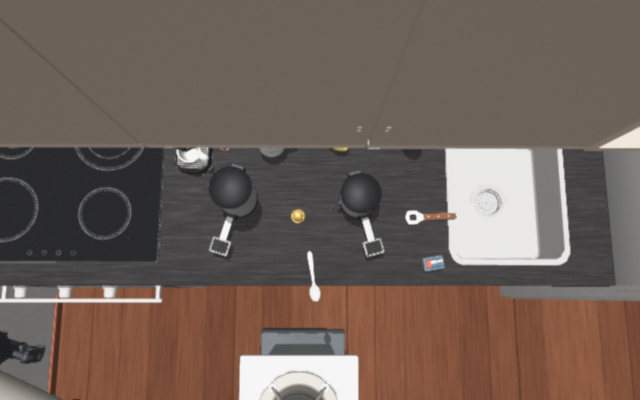

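Scene: the tall bin is the left one, with its pedal near (232,206). The short bin is on the right, with its pedal near (357,285). In the top view the tall bin's pedal is near (221,246). I'll zoom in to refine these.

```bash
cat > h.py <<'E'
import numpy as np
from scipy.spatial.transform import Rotation as R
from bench import cams
def pix2z(n,uv,z,i=None):
    i=i or cams.camera_info(n); w,x,y,zz=i['attitude']
    d=R.from_quat([x,y,zz,w]).apply(np.linalg.inv(i['intrinsics'])@[uv[0],uv[1],1])
    return i['eye']+d*(z-i['eye'][2])/d[2]
E
python3 - <<'E'
import cv2,numpy as np
from h import *
a=cv2.imread('pics/top0.png')[160:270,190:270];b=cv2.imread('pics/scene0.png')[135:225,205:295]
a=cv2.resize(a,(400,550),interpolation=cv2.INTER_CUBIC);b=cv2.resize(b,(400,400),interpolation=cv2.INTER_CUBIC)
c=np.zeros((550,800,3),np.uint8);c[:,:400]=a;c[:400,400:]=b;cv2.imwrite('pics/crop1.png',c)
print(pix2z('top',(221,246),48),pix2z('top',(231,188),178),pix2z('scene',(225,209),48))
E
```

```text
[442.53351627 212.9996663   48.        ] [576.57788615 170.28398263 178.        ] [439.01781926 204.60718018  48.        ]
```

View pics/crop1.png

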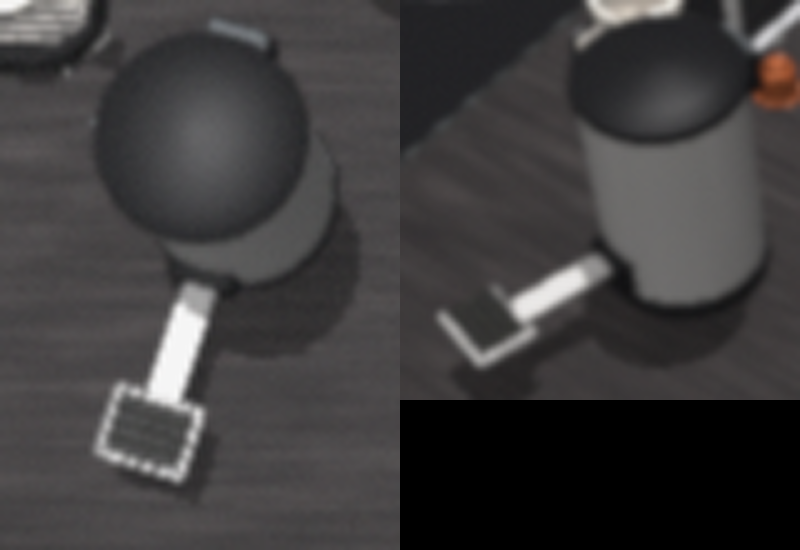

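The crop shows the tall bin's pedal centre at top-view pixel (220,246). The pedal axis points to the bin at a yaw of about -0.31, and the current tool yaw already matches it. Next I'll move above it and take a close look.

Run:
```python
from h import *
from bench import manip, claw
import cv2
claw.gripper_to(0)
p=pix2z('top',(219.8,246.0),48);b=pix2z('top',(231,188),178)
yaw=np.arctan2(b[1]-p[1],b[0]-p[0]);print(p,yaw)
x,y,z,w=(R.from_euler('z',yaw+np.pi)*R.from_euler('x',np.pi)).as_quat()
manip.goto([p[0],p[1],200],[w,x,y,z])
o=manip.get_obs();i=cams.camera_info('wrist')
cv2.imwrite('pics/w1.png',cams.read_camera('wrist'))
np.save('wi.npy',i,allow_pickle=True)
print(o['time'],o['ee_pos'],o['tool_rot'],o['contact_force'],o['opening'],i)
```

```text
[442.52844221 216.25108079  48.        ] -0.3303460086256137
2.575 [442.40396011 217.79394173 200.18511068] [1.30500548e-04 1.63283216e-01 9.86579151e-01 3.91356958e-04] [0.73792297 0.757298   0.78480902] 0.0802171246674734 {'intrinsics': array([[325.74708761,   0.        , 318.98339008],
       [  0.        , 325.74708761, 199.41408787],
       [  0.        ,   0.        ,   1.        ]]), 'eye': array([377.3577724 , 239.55659739, 326.60456256]), 'attitude': array([0.11052845, 0.80554026, 0.57671153, 0.07932317])}
```

View pics/w1.png

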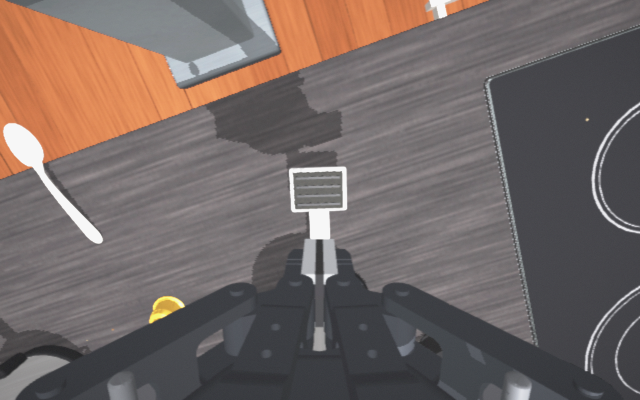

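The wrist view shows the pedal plate centred at about (318,189), in line with the fingers. I'll compute the position, then press, hold and release in one script, checking the lid on the way.

Run:
```python
from h import *
from bench import manip
import cv2
i=np.load('wi.npy',allow_pickle=True).item()
p=pix2z('wrist',(318.2,189.5),48,i);print('pad',p)
assert np.hypot(p[0]-442.5,p[1]-216.2)<12
def st(t):
    o=manip.get_obs();print(t,round(o['time'],2),o['ee_pos'].round(1),o['contact_force'].round(1))
x,y=(p[:2]+[442.5,216.2])/2
manip.line_to([x,y,85],speed=120);st('above')
print(manip.line_to([x,y,30],speed=25,max_force=22));st('down')
manip.sleep(0.3);st('held')
a=cams.read_camera('scene');b=cams.read_camera('top')
cv2.imwrite('pics/open.png',np.hstack([a[60:260,150:450],b[100:300,150:450]]))
```

```text
pad [442.40923826 216.77697693  48.        ]
above 3.73 [443.  216.8  85.6] [-0.6 -0.4 -0.3]
True
down 5.49 [443.  216.5  37.2] [-2.9 -1.7 13.9]
held 5.79 [443.  216.5  37.3] [-2.7 -0.9 13.1]
```

View pics/open.png

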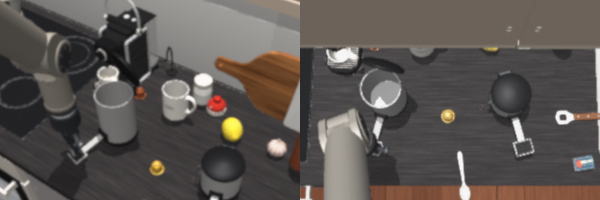

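The lid stands wide open with the bin's inside visible, and the short bin is shut. The pedal is on its stop. I'll finish the hold, then ease it up.

Run:
```python
from h import *
from bench import manip
import cv2
def st(t):
    o=manip.get_obs();print(t,round(o['time'],2),o['ee_pos'].round(1),o['contact_force'].round(1))
manip.sleep(1.7);st('hold')
x,y,z=manip.get_obs()['ee_pos']
manip.line_to([x,y,73],speed=19);st('up')
manip.line_to([x,y,200],speed=120);manip.sleep(0.5);st('clear')
a=cams.read_camera('scene');b=cams.read_camera('top')
cv2.imwrite('pics/shut.png',np.hstack([a[60:260,150:450],b[100:300,150:450]]))
```

```text
hold 7.59 [442.9 216.5  37.3] [-2.9 -1.4 11.7]
up 9.68 [442.9 216.4  73. ] [ 0.1  0.1 -0.7]
clear 11.38 [442.9 216.4 199.9] [-0.1 -0.4 -0.3]
```

View pics/shut.png

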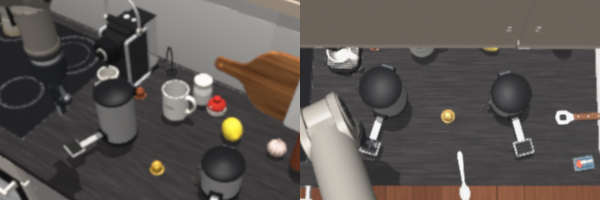

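Both lids are shut and the arm is clear of everything.

```bash
python3 -c "
from bench import workorder
print(workorder.close_job())"
```

```text
the job is handed in; nothing more can be done
None
```

I pressed the tall bin's pedal to its stop and the lid stood wide open for about 2 s, then eased the pedal up over about 2 s. The final pictures show both lids shut, and I handed the job in at about 11.5 s with the arm clear.

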